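# Change the bone-substitute blank in the pump clamp and hold it clamped

### The job

The round plug between the jaws of the pump clamp and the rectangular block in the steel tray must change places: stand the plug upright in the tray, and stand the block upright in the middle of the clamp bed between the jaws, its long side running along the clamp. Then pump the clamp's trigger until the moving jaw has pressed the block against the sprung pad and the pad is pushed in about half its travel; never push the pad all the way home, because the block would be crushed, and push the jaw with nothing but the trigger. Finish while still holding the trigger so that the pad stays pressed in, and leave everything else on the table where it is.

Things in the scene. Friction and masses are not known exactly. Their poses are not given: they have to be found in the camera images.
- clamp: Bar clamp 330 mm long, 80 mm wide, fixed to the table. Origin on the table surface; local +x is the pressing direction (trigger end towards sprung pad), z up. Its flat bed is 15 mm above the table. Jaw and pad face each other on the local x axis, free pad face at x = +95 mm; both plates are 44 mm wide (y) and reach 71 mm above the table; the space between is open at both sides.
- jaw_face (a point): Foremost point of the moving jaw, which presses with a level roller (16 mm thick, 44 mm long along clamp y) 30 mm above the table; it looks to clamp +x. The jaw plate stands 10 mm behind it.
- jaw (a joint): Travel of the moving jaw and its bar towards the pad in m, 0 (fully back, roller front at clamp x = +13 mm) to 0.060; it starts anywhere in 0 to 0.015. Its friction is about 1.5 N: it stays where it is when nothing pushes.
- pad_face (a point): Centre of the sprung pad's face, 42.5 mm above the table, facing the jaw.
- pad (a joint): How far the sprung pad is pushed in, m: 0 free, 0.016 all the way home. Spring 0.7 N per mm. A steel rod comes out behind the pad's post as the pad is pushed in.
- handle (a point): Middle of the trigger's black round cross bar, 14 mm thick, 78 mm long along clamp y, on top of a lever pivoting 103 mm below it. At rest it is 123 mm above the table at clamp x = -103 mm; a stroke carries it 36 mm to clamp +x (height changes under 2 mm). Can be pinched from above across the bar (fingers either side along clamp x) or pushed from behind.
- trigger (a joint): Trigger angle, rad: 0 at rest, 0.35 at the end of the stroke; a light spring (1 to 2 N at the bar) returns it. One-way drive: forward it carries the jaw along, about 45 mm per rad (15 mm a full stroke), 1 to 3 mm less against the pad; backward the jaw stays. No lock: when let go, the pad springs back to under 5 mm. Force at the bar: about half the jaw's, plus spring.
- block_center (a point): Centre of the loose rectangular off-white block, 46 mm (its own x) by 34 mm (its own y) by 55 mm high, 150 g (varies); stands upright in the tray at the start.
- plug_center (a point): Centre of the loose round off-white plug, 36 mm diameter, 55 mm high, 100 g (varies); stands upright between the jaws at the start.
- tray: Shallow open steel tray fixed on the table, 230 mm (local x) by 130 mm (local y), rim 15 mm high, walls and floor 3 mm thick. Origin at the centre of its underside. The block stands in its +x half; the -x half is empty.
- gallipot: Bystander, to be left alone: small open steel cup, 64 mm across, 42 mm high, beside the clamp on the robot's side.
- chisel: Bystander, to be left alone: narrow steel bone chisel with a black round handle, 170 mm long, lying along the far side of the clamp.
- forceps: Bystander, to be left alone: ring-handled steel forceps about 150 mm long lying beside the tray.
- mallet: Bystander, to be left alone: hammer-shaped mallet 220 mm long lying beyond the clamp.
- saline: Bystander, to be left alone: small closed bottle, 60 mm across, 130 mm high, standing beyond the tray.
- basin: Bystander, to be left alone: round steel bowl, 140 mm across, 50 mm high, to the right of the clamp.
Things that resemble listed ones, but are neither listed nor needed, are in the scene too. What is shaped like the part that bears block_center but green or purple is not meant.

How it is judged:
By the outcome, as a careful person would: the job done as asked, in the order asked, and still so for the second after the job is handed in, while the arm keeps its last pose, push and grip.
It also fails if it takes over 69 s, if anything falls off the work surface, if the arm or the gripper's body presses on something with over 40 N, if the wrist force passes 120 N, or if a joint passes its speed limit or range.

### The arm

A 6-joint arm with a two-finger parallel gripper is mounted at the origin on the work surface. World frame = base frame: x ahead of the robot, y to its left, z up, the work surface at z = 0. Lengths are in m, angles in rad, forces in N, time in s.
With the tool pointing down it reaches from about 0.3 to 0.875 m from the base axis. Payload 6.4 kg.
Tool frame: the origin (TCP) lies at the very end of the fingers, on their centre line; the grasp point (between the pads) lies 19 mm behind it; z points along the fingers, y is the line along which they close (so a half turn about z gives the same grasp; the last joint's range is limited). The gripper opens to 88 mm and grips with 3 to 60 N. Pads are 18 mm wide; open, the fingers measure 123 mm over their backs; the gripper's body (75 mm by 187 mm) begins 45 mm behind the grasp point.
Start: joints at [0.99, 0.181, 1.607, -0, 1.354, -0.206], TCP at [0.21, 0.535, 0.239] pointing down, gripper open.
Joint ranges: [-2.99, 2.99], [-0.89, 2.07], [0.3, 2.58], [-1.14, 4.28], [0, 2.63], [-3.12, 3.12]. Speed limits (rad/s): [2.57, 2.57, 3.01, 3.14, 3.14, 3.14].

### API

Orientations are given as a unit quaternion [w, x, y, z].
In Python, from cell import * gives the robot as it stands. The module is installed in compiled form; this text tells all that it offers.
- The arm moves only by the tool drive_tool, never from a script. Its argument "series" is a list of rows, each a list of 3 entries, a list of its own where there are three numbers: the turn, a rotation vector about the tool's x, y, z normalised to -1 to 1, where 1 is pi rad, then the shift along the tool's x, y, z normalised to -1 to 1, where 1 is 0.4 m, then the closure in counts, from 0 (fully open) to 255 (shut). A call has 1 to 12 rows; each row is the pose to reach, as a shift and turn from the pose commanded when the call began, along the tool's axes at that moment, turning the shorter way round; what a row does not reach only later rows make up. A row lasts 1/8 s, in which the tool goes at most 62.5 mm and 10.7 degrees, less where a joint would pass 70% of its speed; a pose out of reach is approached as far as the arm can. A call with a number of a shift or a turn outside -1 to 1 is refused whole. A call with a gripper value outside its range is refused whole. The fingers move at their own pace and stop on an object; "force" is the grip in N (left out, the last holds). Time passes only in rows, so rows that repeat a pose let the fingers close. It gives the time, the measured TCP pose, the force, the opening and the grip force at its end, in the units of the state.
- sense(): the state, without advancing time (a new reading comes with each control period).
- read_camera(name): name is "side" or "top"; returns a dict with "img" (420x560x3 uint8, red, green, blue), "range_z" (420x560 float32, m along the optical axis (not along the pixel's ray), 0 where there is no reading), "mtx" (3x3 intrinsics, pixels), "R" (3x3) and "t" (3): a world point X has camera coordinates R X + t. Camera axes: x right, y down, z forward; pixel columns grow to the right and rows downward; lengths in m; the calibration is good to about 2 mm. A picture is of the moment at which its call begins.
- finish_job(): hands the job in; it is judged then, once.
The state is a dict: "t": time; "joint_pos": joint angles; "qvel": joint speeds; "tau": joint torques, N m; "eef_pos": TCP position; "tcp_rot": TCP orientation; "contact_force": force on the tool from outside, world axes, zero at the start; "torque": the same for the moment, N m; "width": opening from 0.0 (shut) to 1.0 (fully open); "finger_force": force on a finger pad.
Only numpy, scipy, OpenCV 4.12 (cv2) and the standard library are available. Lean on these libraries where they do the work, as an engineer would, in place of code of your own. Each camera call takes 0.05 s, during which the arm holds its last target. There are 200 camera calls.

## Working session

There is one attempt and no reset: what is moved stays moved. The work goes in short steps, Python scripts to look and compute and a tool call to move; the robot and the scene stay as the last step left them, time stands still between calls to the robot, and variables do not carry over. Pictures are saved under pics/ and viewed, at most 10 in all, crops included, and the job is handed in when it is done.

Besides the shell and the picture viewer there is one more tool, called as name(argument=value, ...), one argument or row to a line, values as JSON. drive_tool: Moves the arm, as the interface text tells. Scaled input: -1 to 1 covers 0.4 m each way for a shift and pi rad each way for a turn. Its arguments: {"type":"object","properties":{"series":{"type":"array"},"force":{"type":"number"}},"required":["series"]}

```bash
mkdir -p pics; cat > h.py <<'E'
from cell import *
import numpy as np, cv2
from scipy.spatial.transform import Rotation as Rn
def snap(n,f,crop=None,k=1):
    c=read_camera(n); im=c["img"][:,:,::-1]
    np.savez(f"pics/{f}.npz",**c)
    if crop: u0,v0,u1,v1=crop; im=im[v0:v1,u0:u1]
    if k!=1: im=cv2.resize(im,None,fx=k,fy=k,interpolation=cv2.INTER_CUBIC)
    cv2.imwrite(f"pics/{f}.png",im); return c
def load(f): return np.load(f"pics/{f}.npz")
def pt(c,u,v,z=None):
    """world point at pixel from depth, or on plane height z"""
    R,t,M=c["R"],c["t"],c["mtx"]; d=np.linalg.inv(M)@[u,v,1.]
    o=-R.T@t; w=R.T@d
    s=(z-o[2])/w[2] if z is not None else c["range_z"][int(round(v)),int(round(u))]
    return o+s*w
def proj(c,X):
    p=c["mtx"]@(c["R"]@np.array(X)+c["t"]); return p[:2]/p[2]
def rel(pos,yaw=None):
    """move row numbers to reach world pos, tool down; from measured pose"""
    s=sense(); R=Rn.from_quat(np.roll(s["tcp_rot"],-1)); 
    return R.inv().apply(np.array(pos)-s["eef_pos"])/0.4
E
python3 - <<'E'
from h import *
a=snap("top","t0");b=snap("side","s0")
s=sense();print({k:np.round(v,3) for k,v in s.items()})
print(Rn.from_quat(np.roll(s["tcp_rot"],-1)).as_matrix().round(3))
for c in(a,b):print((-c["R"].T@c["t"]).round(3),c["R"].round(2).tolist(),c["mtx"].round(0).tolist())
E
```

```text
{'t': np.float64(0.1), 'joint_pos': array([ 0.99 ,  0.181,  1.608, -0.   ,  1.354, -0.206]), 'qvel': array([-0.001, -0.001, -0.003, -0.001,  0.   ,  0.001]), 'tau': array([ 0.0000e+00, -4.3482e+01, -3.4269e+01,  7.1000e-02,  3.4000e-02,
       -0.0000e+00]), 'eef_pos': array([0.21 , 0.535, 0.238]), 'tcp_rot': array([-0.   ,  0.186,  0.982, -0.001]), 'contact_force': array([-0.392,  0.714,  0.589]), 'torque': array([0.022, 0.02 , 0.022]), 'finger_force': np.float64(0.0), 'width': np.float64(0.999)}
[[-0.931  0.366 -0.001]
 [ 0.366  0.931 -0.001]
 [ 0.    -0.002 -1.   ]]
[ 0.405 -0.018  1.151] [[0.02, -1.0, -0.03], [-0.98, -0.02, -0.2], [0.2, 0.03, -0.98]] [[408.0, 0.0, 282.0], [0.0, 408.0, 211.0], [0.0, 0.0, 1.0]]
[ 0.145 -0.714  0.862] [[0.83, -0.55, 0.02], [-0.36, -0.57, -0.74], [0.42, 0.61, -0.67]] [[458.0, 0.0, 279.0], [0.0, 458.0, 203.0], [0.0, 0.0, 1.0]]
```

View pics/t0.png

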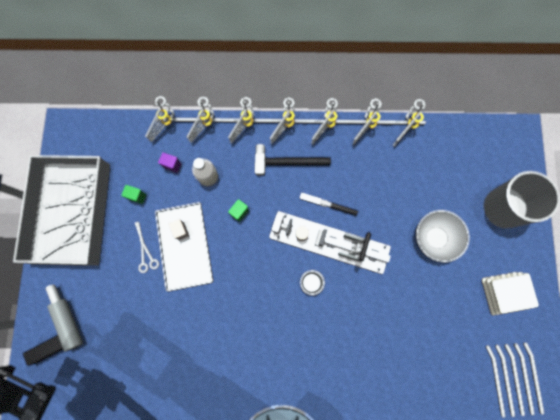

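View pics/s0.png

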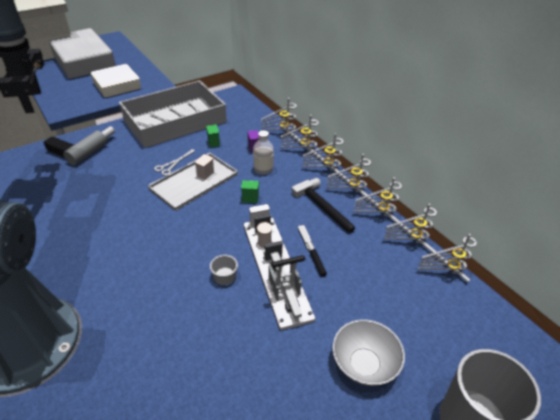

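The top view shows the clamp at (270-390, 212-270), with its pad at the left and the trigger bar at (365,248). The tray is at (157-212, 203-290) and holds an off-white block at (178,230). The round plug is at (302,230). The green cubes at (132,193) and (238,210) and the purple one at (168,160) are decoys, so the off-white block in the tray is the one meant. I'll confirm this in an enlarged crop.

```bash
python3 - <<'E'
from h import *
a=load("t0")["img"][:,:,::-1]
def cr(u0,v0,u1,v1,k):
    return cv2.resize(a[v0:v1,u0:u1],None,fx=k,fy=k,interpolation=cv2.INTER_CUBIC)
A=cr(262,205,397,280,5.9); B=cr(150,195,220,220+75,2.2)  
C=cr(150,200,215,245,3.4)
im=np.zeros((600,800,3),np.uint8)
im[:A.shape[0],:A.shape[1]]=A
B=cv2.rotate(cr(150,195,220,295,2.2),cv2.ROTATE_90_CLOCKWISE) 
im[445:445+B.shape[0],0:B.shape[1]]=B[:155]
im[445:598,300:300+C.shape[1]]=C[:153]
cv2.imwrite("pics/c0.png",im)
E
```

```text
(no output)
```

View pics/c0.png

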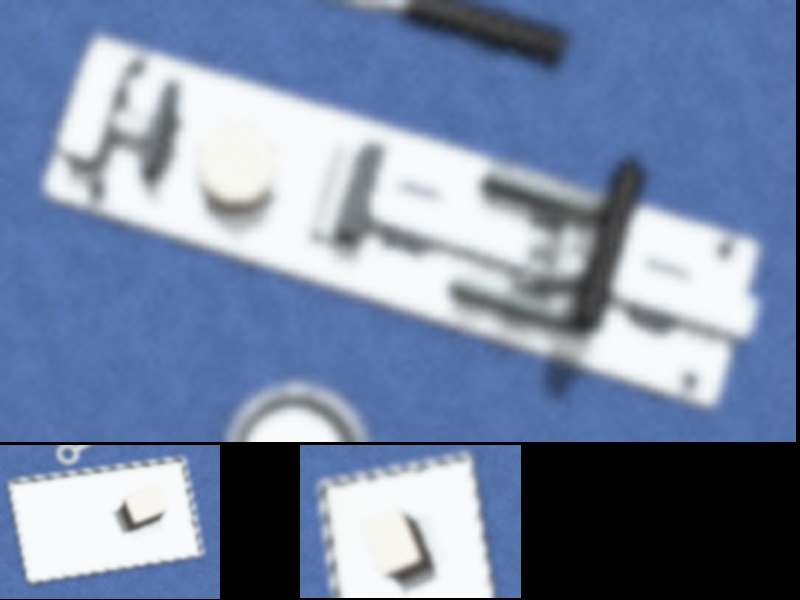

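The crop shows the off-white block in the tray and a white round plug top at crop (237,165). The bed corners are at crop (95,35), (45,195), (715,408) and (760,240). Next I'll measure from depth.

```bash
cat >> h.py <<'E'
def cloud(c):
    v,u=np.mgrid[:420,:560]; z=c["range_z"]
    P=np.stack([u,v,np.ones_like(u)],-1)@np.linalg.inv(c["mtx"]).T*z[...,None]
    W=(P-c["t"])@c["R"]; W[z==0]=np.nan; return W
def rect(W,center,r,z0,z1):
    m=(np.hypot(*(W[...,:2]-center).transpose(2,0,1))<r)&(W[...,2]>z0)&(W[...,2]<z1)
    p=W[m]; (cx,cy),(w,h),a=cv2.minAreaRect((p[:,:2]*1000).astype(np.float32))
    return len(p),np.round([cx,cy,w,h,a,np.median(p[:,2])*1000,*p[:,:2].mean(0)*1000],1)
E
python3 - <<'E'
from h import *
c=load("t0");W=cloud(c)
q=np.array([(95,35),(45,195),(715,408),(760,240)])/5.9+(262,205)-.4
P=np.array([pt(c,u,v,.015) for u,v in q])[:,:2];print("bed",P.round(4).tolist(),[np.linalg.norm(P[i]-P[i-1]).round(3) for i in range(4)],P.mean(0))
x=(P[0]+P[1]-P[2]-P[3]);print("yaw",np.degrees(np.arctan2(x[1],x[0])))
pl=pt(c,302,232.5,.07);print("plug",pl,rect(W,pl[:2],.028,.06,.08))
bl=pt(c,178,230,.058);print("block",bl,rect(W,bl[:2],.05,.045,.075))
print("hand",pt(c,365,247,.123),rect(W,pt(c,365,247,.123)[:2],.06,.112,.14))
t=np.array([(158,207),(201,204),(212,284),(168,290)])
print("tray",[pt(c,u,v,.015)[:2].round(3).tolist() for u,v in t])
c=load("s0");W=cloud(c);
print("side plug",rect(W,pl[:2],.028,.064,.08),"block",rect(W,bl[:2],.05,.05,.075),"hand",rect(W,pt(load("t0"),365,247,.123)[:2],.06,.112,.14))
E
```

```text
bed [[0.6337, 0.0277], [0.5556, 0.0494], [0.4624, -0.265], [0.5412, -0.288]] [np.float64(0.329), np.float64(0.081), np.float64(0.328), np.float64(0.082)] [ 0.54822273 -0.11898935]
yaw 73.59163634356956
plug [ 0.56392935 -0.0410908   0.07      ] (142, array([564.3, -39.9,  34.3,  34.6,  46.4,  68.9, 563.8, -39.9]))
block [0.56568521 0.29652594 0.058     ] (226, array([569.8, 302.3,  45.8,  34.8,  26.5,  56.7, 569.4, 301.1]))
hand [ 0.52255723 -0.19871397  0.123     ] (175, array([ 524.1, -196.6,   16. ,   77.2,   73.8,  126.9,  523.4, -196.6]))
tray [[0.637, 0.372], [0.649, 0.248], [0.424, 0.203], [0.405, 0.324]]
side plug (141, array([565.4, -43.3,  35.3,  35.8,  31.7,  70.5, 564.6, -45.1])) block (146, array([571.1, 298.8,  48.8,  35.4,  27.7,  57.4, 570. , 296. ])) hand (240, array([ 525.1, -201.7,   12.8,   76.8,   74.1,  128.6,  523.6, -203.1]))
```

```bash
cat >> h.py <<'E'
def mv(pos,a,show=True):
    """row (turn, shift) normalised, to world pos with tool down and tool y at angle a deg, from present pose"""
    s=sense(); R=Rn.from_quat(np.roll(s["tcp_rot"],-1)); a=np.radians(a)
    y=np.array([np.cos(a),np.sin(a),0]);z=np.array([0,0,-1.]);T=Rn.from_matrix(np.c_[np.cross(y,z),y,z])
    tu=(R.inv()*T).as_rotvec()/np.pi; sh=R.inv().apply(np.array(pos)-s["eef_pos"])/.4
    print(pos,"turn",tu.round(4).tolist(),"shift",sh.round(4).tolist())
O=np.array([.548,-.119]);A=np.radians(73.7);cx=np.array([np.cos(A),np.sin(A)]);cy=np.array([-cx[1],cx[0]])
def toc(P): d=P[...,:2]-O; return np.stack([d@cx,d@cy,P[...,2]],-1)
E
python3 - <<'E'
from h import *
for f in("t0","s0"):
    C=toc(cloud(load(f)))*1000
    m=(abs(C[...,1])<24)&(C[...,2]>58)&(C[...,2]<80)&(abs(C[...,0])<170)
    x=C[m][:,0];h,e=np.histogram(x,bins=np.arange(-60,160,4));print(f,{int(k):int(n) for k,n in zip(e,h) if n})
    m=(abs(C[...,1])<18)&(C[...,2]>20)&(C[...,2]<50)&(C[...,0]>-20)&(C[...,0]<120)
    x=C[m][:,0];h,e=np.histogram(x,bins=np.arange(-20,120,4));print("low",{int(k):int(n) for k,n in zip(e,h) if n})
c=load("t0");g=pt(c,312,283,.042);print("gallipot",g,toc(g),"chisel",toc(pt(c,357,212,.01)),toc(pt(c,301,195,.01)))
mv([.473,.275,.2],70)
mv([.564,-.041,.15],-16.3)
E
```

```text
t0 {-60: 1, -56: 2, -52: 2, -48: 1, -44: 2, -40: 1, -36: 2, -32: 1, 16: 14, 20: 25, 24: 25, 28: 11, 60: 2, 64: 12, 68: 16, 72: 20, 76: 20, 80: 18, 84: 19, 88: 17, 92: 13, 96: 5, 112: 2, 116: 25, 120: 24, 140: 12, 144: 27, 148: 25, 152: 28}
low {-20: 11, -16: 11, -12: 16, -8: 17, -4: 16, 0: 17, 4: 14, 8: 9, 12: 10, 16: 2, 28: 14, 32: 20, 36: 17, 60: 1, 64: 2, 92: 2, 96: 1, 112: 6}
s0 {-60: 2, -56: 1, -52: 1, -48: 2, -44: 1, -36: 1, 8: 1, 12: 45, 16: 49, 20: 24, 24: 14, 56: 6, 60: 26, 64: 28, 68: 21, 72: 19, 76: 20, 80: 17, 84: 12, 88: 13, 92: 5, 96: 1, 108: 10, 112: 55, 116: 31, 120: 2, 136: 17, 140: 68, 144: 16, 148: 25, 152: 16}
low {-20: 8, -16: 4, -12: 4, -8: 10, -4: 10, 0: 14, 4: 13, 8: 8, 12: 50, 16: 21, 56: 3, 60: 42, 64: 19, 68: 5, 72: 2, 108: 1, 112: 15}
gallipot [ 0.4322623  -0.07036267  0.042     ] [0.01419864 0.12473654 0.042     ] chisel [-0.05107842 -0.10527662  0.01      ] [ 0.11525466 -0.10537008  0.01      ]
[0.473, 0.275, 0.2] turn [-0.0005, -0.0001, -0.0082] shift [-0.849, -0.3635, 0.0951]
[0.564, -0.041, 0.15] turn [-0.0005, 0.0003, 0.4712] shift [-1.35, -1.0152, 0.221]
```

drive_tool(
  series=[
    [[0, 0, 0.471], [-0.95, -0.72, 0.0], 70],
    [[0, 0, 0.471], [-0.95, -0.72, 0.0], 70],
    [[0, 0, 0.471], [-0.95, -0.72, 0.0], 70],
    [[0, 0, 0.471], [-0.95, -0.72, 0.0], 70],
    [[0, 0, 0.471], [-0.95, -0.72, 0.0], 70],
    [[0, 0, 0.471], [-0.95, -0.72, 0.0], 70],
    [[0, 0, 0.471], [-0.95, -0.72, 0.0], 70],
    [[0, 0, 0.471], [-0.95, -0.72, 0.0], 70],
    [[0, 0, 0.471], [-0.95, -0.72, 0.0], 70],
  ],
  force=15,
)

```text
t: 1.23
eef_pos: [0.4596, 0.1257, 0.2384]
tcp_rot: [-0.0, 0.801, 0.598, -0.0]
contact_force: [-0.0, 0.1, -0.5]
width: 0.722
finger_force: 0.0
```

```bash
sed -i 's/^O=np.array(\[.548,-.119\])/O=np.array([.5535,-.1005])/' h.py; python3 - <<'E'
from h import *
s=sense();print(s["t"],s["eef_pos"],s["joint_pos"].round(2))
mv([.5645,-.0425,.11],-16.3);mv([.5645,-.0425,.026],-16.3)
E
```

```text
1.225 [0.45958295 0.12574152 0.23838001] [ 0.02 -0.04  1.85 -0.    1.34  0.31]
[0.5645, -0.0425, 0.11] turn [-0.0001, 0.0002, -0.0013] shift [-0.3284, 0.3713, 0.321]
[0.5645, -0.0425, 0.026] turn [-0.0001, 0.0002, -0.0013] shift [-0.3283, 0.3714, 0.531]
```

drive_tool(
  series=[
    [[0, 0, 0], [-0.328, 0.371, 0.16], 70],
    [[0, 0, 0], [-0.328, 0.371, 0.321], 70],
    [[0, 0, 0], [-0.328, 0.371, 0.321], 70],
    [[0, 0, 0], [-0.328, 0.371, 0.321], 70],
    [[0, 0, 0], [-0.328, 0.371, 0.321], 70],
  ],
)

```text
t: 1.85
eef_pos: [0.5629, -0.0399, 0.1068]
tcp_rot: [-0.003, 0.8, 0.6, -0.002]
contact_force: [-0.2, 0.7, -0.0]
width: 0.725
finger_force: 0.0
```

```bash
python3 - <<'E'
from h import *
c=snap("side","s1",(200,160,340,290),4.5);s=sense();print(s["eef_pos"],proj(c,s["eef_pos"]),(proj(c,[.5645,-.0425,.07])-[200,160])*4.5)
W=cloud(c);print(rect(W,np.array([.5645,-.0425]),.028,.06,.078))
t=snap("top","t1");print(rect(cloud(t),np.array([.5645,-.0425]),.028,.06,.078))
E
```

```text
[ 0.56320423 -0.03882532  0.10851929] [261.94627574 215.80284419] [284.60241547 305.74925001]
(163, array([566. , -43.6,  36.4,  34.2,  57.7,  70.3, 564.2, -46.4]))
(0, array([ 0.,  0.,  0.,  0.,  0., nan, nan, nan]))
  return _methods._mean(a, axis=axis, dtype=dtype,
  ret = ret.dtype.type(ret / rcount)
h.py:30: RuntimeWarning: Mean of empty slice.
  return len(p),np.round([cx,cy,w,h,a,np.median(p[:,2])*1000,*p[:,:2].mean(0)*1000],1)
  ret = um.true_divide(
```

View pics/s1.png

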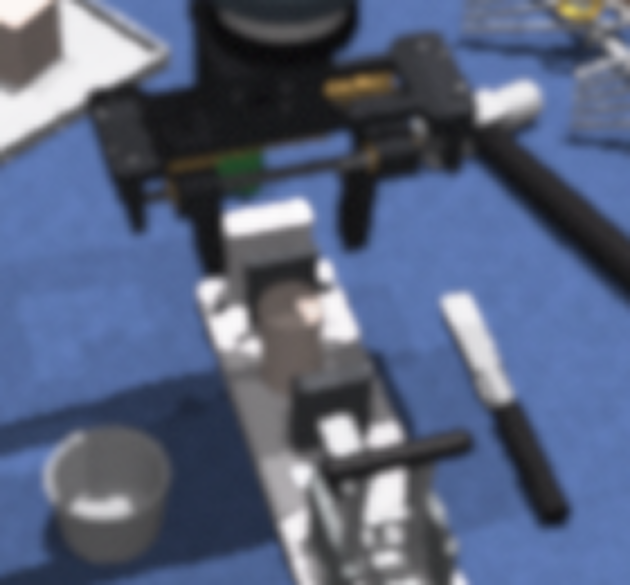

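The side crop shows the finger tips straddling the plug: tips at crop (208,240) and (355,215), plug top at (290,300), clear of the jaw and pad. I'll descend and close.

drive_tool(
  series=[
    [[0, 0, 0], [0, 0, 0.1], 70],
    [[0, 0, 0], [0, 0, 0.17], 70],
    [[0, 0, 0], [0, 0, 0.21], 70],
    [[0, 0, 0], [0, 0, 0.21], 70],
    [[0, 0, 0], [0, 0, 0.21], 150],
    [[0, 0, 0], [0, 0, 0.21], 190],
    [[0, 0, 0], [0, 0, 0.21], 190],
    [[0, 0, 0], [0, 0, 0.21], 190],
    [[0, 0, 0], [0, 0, 0.21], 190],
    [[0, 0, 0], [0, 0, 0.16], 190],
    [[0, 0, 0], [0, 0, 0.0], 190],
    [[0, 0, 0], [0, 0, -0.15], 190],
  ],
  force=20,
)

```text
t: 3.45
eef_pos: [0.5637, -0.0394, 0.1722]
tcp_rot: [-0.001, 0.8, 0.6, -0.0]
contact_force: [0.8, -0.5, -1.8]
width: 0.401
finger_force: 20.0
```

```bash
python3 - <<'E'
from h import *
s=sense();print(s["t"],s["eef_pos"],s["joint_pos"].round(2),s["width"]*88,s["finger_force"])
for a in (-16.3,101.5): mv([.473,.275,.15],a)
E
```

```text
3.45 [ 0.56366528 -0.03938519  0.17223282] [-0.28  0.23  1.69 -0.    1.22  0.  ] 35.24433876062249 19.999174405820668
[0.473, 0.275, 0.15] turn [-0.0004, 0.0, 0.0002] shift [0.6911, -0.4376, 0.0562]
[0.473, 0.275, 0.15] turn [-0.0003, -0.0004, -0.6542] shift [0.6911, -0.4376, 0.0562]
```

drive_tool(
  series=[
    [[0, 0, 0], [0.691, -0.437, 0.05], 190],
    [[0, 0, 0], [0.691, -0.437, 0.05], 190],
    [[0, 0, 0], [0.691, -0.437, 0.05], 190],
    [[0, 0, 0], [0.691, -0.437, 0.05], 190],
    [[0, 0, 0], [0.691, -0.437, 0.05], 190],
    [[0, 0, 0], [0.691, -0.437, 0.05], 190],
    [[0, 0, 0], [0.691, -0.437, 0.15], 190],
    [[0, 0, 0], [0.691, -0.437, 0.25], 190],
    [[0, 0, 0], [0.691, -0.437, 0.25], 190],
  ],
)

```text
t: 4.58
eef_pos: [0.4716, 0.2732, 0.0679]
tcp_rot: [-0.001, 0.8, 0.6, -0.003]
contact_force: [-0.4, -0.2, -1.6]
width: 0.403
finger_force: 20.0
```

```bash
python3 - <<'E'
from h import *
c=snap("side","s2",(120,120,270,230),5);s=sense();print(s["t"],s["eef_pos"],s["joint_pos"].round(2),s["width"]*88,s["finger_force"])
mv([.473,.275,.0145],-16.3)
E
```

```text
4.625 [0.47338841 0.27383048 0.06997878] [ 0.31  0.34  1.79 -0.    1.01  0.59] 35.511360860526594 19.99921345151961
[0.473, 0.275, 0.0145] turn [-0.0007, 0.0006, 0.0] shift [0.0028, -0.0014, 0.1387]
```

View pics/s2.png

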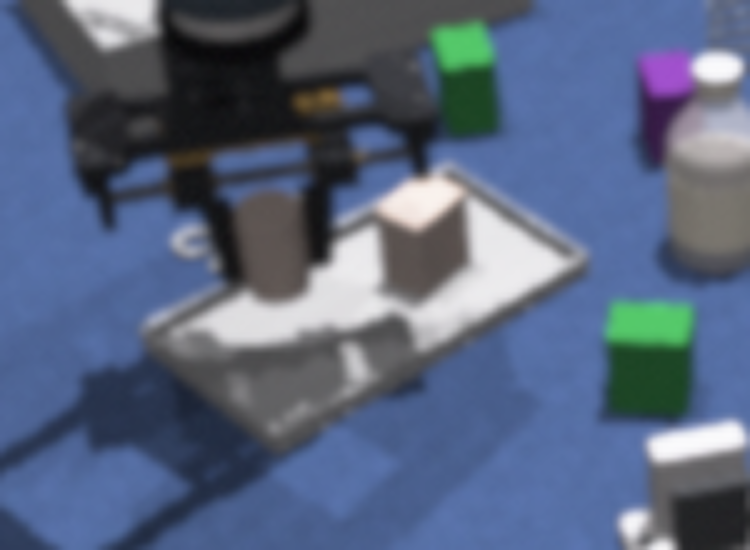

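The side crop shows the plug held upright over the empty half of the tray at (275,245). The block stands in the other half at (425,235). I'll lower the plug.

drive_tool(
  series=[
    [[0, 0, 0], [0.003, -0.001, 0.06], 190],
    [[0, 0, 0], [0.003, -0.001, 0.11], 190],
    [[0, 0, 0], [0.003, -0.001, 0.133], 190],
    [[0, 0, 0], [0.003, -0.001, 0.137], 190],
    [[0, 0, 0], [0.003, -0.001, 0.137], 190],
  ],
)

```text
t: 5.25
eef_pos: [0.4748, 0.2762, 0.0167]
tcp_rot: [0.0, 0.8, 0.6, 0.001]
contact_force: [0.3, 0.4, -1.5]
width: 0.402
finger_force: 20.0
```

```bash
python3 - <<'E'
from h import *
s=sense();print(s["t"],s["eef_pos"],s["contact_force"])
mv([.570,.300,.12],117)
mv([.570,.300,.12],-63)
E
```

```text
5.25 [0.47484258 0.27619491 0.0166738 ] [ 0.32168056  0.43967934 -1.50036331]
[0.57, 0.3, 0.12] turn [0.0006, 0.0004, -0.7403] shift [0.124, 0.2121, -0.2579]
[0.57, 0.3, 0.12] turn [0.0003, -0.0005, 0.2597] shift [0.124, 0.2121, -0.2579]
```

drive_tool(
  series=[
    [[0, 0, 0], [0, 0, 0.004], 190],
    [[0, 0, 0], [0, 0, 0.007], 190],
    [[0, 0, 0], [0, 0, 0.007], 190],
  ],
)

```text
t: 5.62
eef_pos: [0.4749, 0.2764, 0.0151]
tcp_rot: [0.0, 0.8, 0.6, 0.001]
contact_force: [-5.9, -2.6, 16.7]
width: 0.404
finger_force: 20.0
```

drive_tool(
  series=[
    [[0, 0, 0], [0, 0, -0.005], 190],
    [[0, 0, 0], [0, 0, -0.005], 150],
    [[0, 0, 0], [0, 0, -0.005], 100],
    [[0, 0, 0], [0, 0, -0.005], 70],
    [[0, 0, 0], [0, 0, -0.1], 70],
    [[0, 0, 0], [0, 0, -0.25], 70],
    [[0, 0, 0.06], [0.05, 0.1, -0.265], 70],
    [[0, 0, 0.12], [0.124, 0.212, -0.265], 70],
    [[0, 0, 0.18], [0.124, 0.212, -0.265], 70],
    [[0, 0, 0.24], [0.124, 0.212, -0.265], 70],
    [[0, 0, 0.261], [0.124, 0.212, -0.265], 70],
    [[0, 0, 0.261], [0.124, 0.212, -0.265], 70],
  ],
)

```text
t: 7.12
eef_pos: [0.569, 0.2999, 0.1183]
tcp_rot: [0.0, 0.973, 0.232, -0.0]
contact_force: [-0.1, -0.2, -0.2]
width: 0.729
finger_force: 0.0
```

```bash
python3 - <<'E'
from h import *
c=snap("side","s3",(120,120,270,230),5);s=sense();print(s["t"],s["eef_pos"],s["joint_pos"].round(2),s["width"]*88)
W=cloud(c)
try: print("block",rect(W,np.array([.570,.3]),.04,.05,.068),"plug",rect(W,np.array([.475,.276]),.03,.05,.075))
except Exception as e: print(e)
mv([.570,.300,.0145],-63.3)
E
```

```text
7.175 [0.56905889 0.29986667 0.11842023] [0.3  0.45 1.52 0.   1.17 1.4 ] 64.15360397028991
block (147, array([570.8, 299.1,  49.7,  37.5,  26.6,  57.5, 569.9, 295.8])) plug (109, array([474.1, 272.9,  37.9,  33.1,  63.8,  57.6, 472.1, 269.6]))
[0.57, 0.3, 0.0145] turn [-0.0, 0.0002, 0.0009] shift [0.0024, 0.0008, 0.2598]
```

View pics/s3.png

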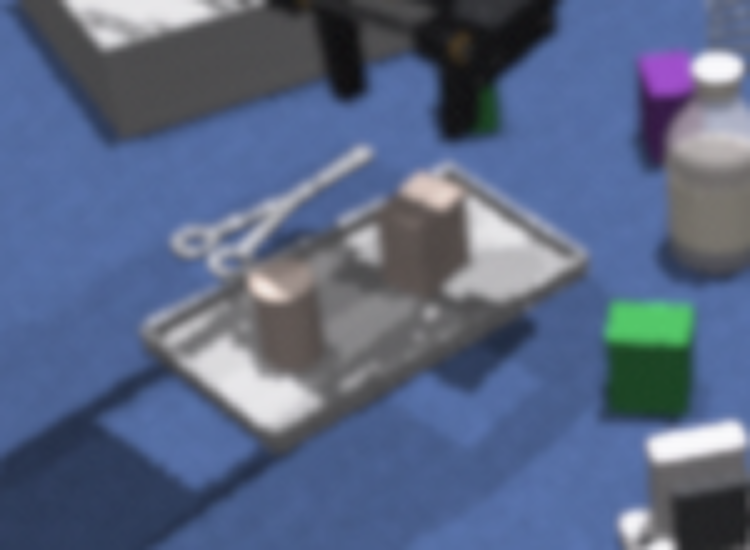

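The plug now stands upright in the tray at crop (285,315), and the fingers are above the block at (425,235). I'll grasp the block.

drive_tool(
  series=[
    [[0, 0, 0], [0.002, 0.001, 0.12], 70],
    [[0, 0, 0], [0.002, 0.001, 0.22], 70],
    [[0, 0, 0], [0.002, 0.001, 0.255], 70],
    [[0, 0, 0], [0.002, 0.001, 0.255], 70],
    [[0, 0, 0], [0.002, 0.001, 0.255], 140],
    [[0, 0, 0], [0.002, 0.001, 0.255], 190],
    [[0, 0, 0], [0.002, 0.001, 0.255], 190],
    [[0, 0, 0], [0.002, 0.001, 0.255], 190],
    [[0, 0, 0], [0.002, 0.001, 0.2], 190],
    [[0, 0, 0], [0.002, 0.001, 0.08], 190],
    [[0, 0, 0], [0.002, 0.001, -0.06], 190],
    [[0, 0, 0], [0.002, 0.001, -0.06], 190],
  ],
  force=25,
)

```text
t: 8.68
eef_pos: [0.5738, 0.3013, 0.1501]
tcp_rot: [-0.0, 0.973, 0.232, 0.006]
contact_force: [1.0, -0.2, -0.8]
width: 0.384
finger_force: 24.9
```

```bash
python3 - <<'E'
from h import *
s=sense();print(s["t"],s["eef_pos"],s["joint_pos"].round(2),s["width"]*88)
p=O+.0575*cx
mv([*p,.14],-16.3);mv([*p,.12],-16.3)
E
```

```text
8.675 [0.57375752 0.30125094 0.15008765] [0.3  0.42 1.5  0.   1.22 1.4 ] 33.76352169857665
[np.float64(0.5696383357629453), np.float64(-0.045311195711426756), 0.14] turn [0.002, -0.0032, -0.2607] shift [-0.3998, 0.7688, 0.022]
[np.float64(0.5696383357629453), np.float64(-0.045311195711426756), 0.12] turn [0.002, -0.0032, -0.2607] shift [-0.4004, 0.7687, 0.072]
```

drive_tool(
  series=[
    [[0, 0, -0.05], [-0.05, 0.1, 0.0], 190],
    [[0, 0, -0.11], [-0.13, 0.25, 0.0], 190],
    [[0, 0, -0.17], [-0.21, 0.4, 0.0], 190],
    [[0, 0, -0.23], [-0.29, 0.55, 0.0], 190],
    [[0, 0, -0.261], [-0.36, 0.68, 0.0], 190],
    [[0, 0, -0.261], [-0.397, 0.765, 0.0], 190],
    [[0, 0, -0.261], [-0.397, 0.765, 0.0], 190],
    [[0, 0, -0.261], [-0.397, 0.765, 0.05], 190],
    [[0, 0, -0.261], [-0.397, 0.765, 0.1], 190],
    [[0, 0, -0.261], [-0.397, 0.765, 0.1], 190],
    [[0, 0, -0.261], [-0.397, 0.765, 0.1], 190],
  ],
)

```text
t: 10.05
eef_pos: [0.5662, -0.0441, 0.1031]
tcp_rot: [-0.0, 0.8, 0.6, 0.0]
contact_force: [0.1, 0.0, -0.9]
width: 0.386
finger_force: 24.9
```

```bash
python3 - <<'E'
from h import *
c=snap("side","s4",(210,170,310,270),6);s=sense();print(s["t"],s["eef_pos"],s["joint_pos"].round(2),s["width"]*88)
C=toc(cloud(c))*1000
print("tcp in clamp",toc(s["eef_pos"])*1000)
t=toc(cloud(snap("top","t4")))*1000
for n,X in(("s",C),("t",t)):
  for nm,x0,x1,z0,z1,yy in(("block top",20,95,128,160,15),("block band",20,95,85,125,15),("jawplate top",-20,35,62,76,21),("jaw low",-20,45,22,42,18),("pad",80,115,60,76,21)):
    m=(X[...,0]>x0)&(X[...,0]<x1)&(X[...,2]>z0)&(X[...,2]<z1)&(abs(X[...,1])<yy);p=X[m]
    if len(p):print(n,nm,len(p),np.percentile(p[:,0],[2,50,98]).round(),np.percentile(p[:,1],[2,98]).round(),np.percentile(p[:,2],[5,50,95]).round())
p=O+.0575*cx
mv([*p,.04],-16.3);mv([*p,.028],-16.3)
E
```

```text
10.1 [ 0.56658444 -0.04434058  0.10349521] [-0.29  0.32  1.73  0.    1.09 -0.  ] 33.92216077363124
tcp in clamp [ 57.57447455   3.20356506 103.49521242]
s block top 186 [35. 46. 70.] [-14.  15.] [130. 143. 146.]
s block band 120 [34. 36. 40.] [-12.  15.] [ 92. 108. 123.]
s jawplate top 108 [-6. -2.  7.] [-20.  20.] [63. 70. 73.]
s jaw low 43 [-19.  -4.  -2.] [-17.  17.] [25. 33. 41.]
t jawplate top 11 [ 8.  9. 10.] [-17.  19.] [67. 69. 71.]
t jaw low 39 [10. 15. 20.] [-11.  16.] [33. 36. 39.]
[np.float64(0.5696383357629453), np.float64(-0.045311195711426756), 0.04] turn [0.0005, -0.0, 0.0004] shift [0.0001, 0.0072, 0.1592]
[np.float64(0.5696383357629453), np.float64(-0.045311195711426756), 0.028] turn [0.0005, -0.0, 0.0004] shift [0.0001, 0.0072, 0.1892]
```

View pics/s4.png

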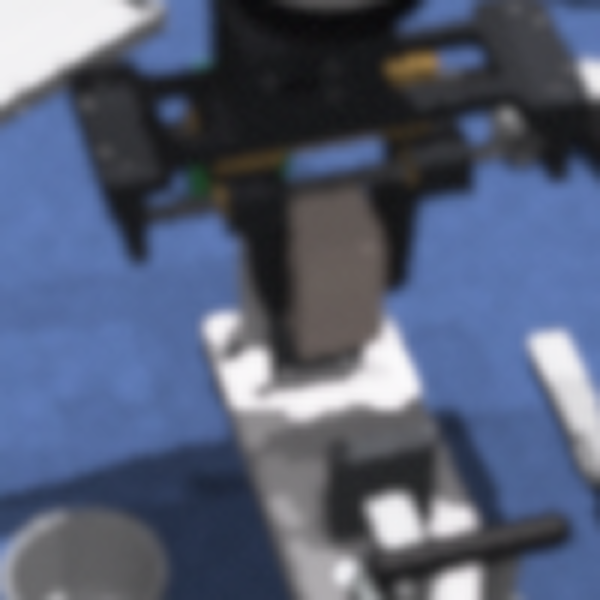

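The side crop shows the block held at (335,270), its long side along the clamp. It is between the pad (behind the block) and the jaw (385,480). I'll lower it and creep to contact.

drive_tool(
  series=[
    [[0, 0, 0], [0, 0.007, 0.0], 190],
    [[0, 0, 0], [0, 0.007, 0.06], 190],
    [[0, 0, 0], [0, 0.007, 0.12], 190],
    [[0, 0, 0], [0, 0.007, 0.165], 190],
    [[0, 0, 0], [0, 0.007, 0.18], 190],
    [[0, 0, 0], [0, 0.007, 0.184], 190],
    [[0, 0, 0], [0, 0.007, 0.184], 190],
  ],
)

```text
t: 11.02
eef_pos: [0.5695, -0.0458, 0.0298]
tcp_rot: [0.001, 0.8, 0.6, 0.0]
contact_force: [-0.1, 0.1, -1.9]
width: 0.384
finger_force: 24.9
```

drive_tool(
  series=[
    [[0, 0, 0], [0, 0, 0.003], 190],
    [[0, 0, 0], [0, 0, 0.003], 190],
  ],
)

```text
t: 11.28
eef_pos: [0.5697, -0.0458, 0.0297]
tcp_rot: [0.001, 0.8, 0.6, 0.0]
contact_force: [-4.1, -0.1, 9.1]
width: 0.386
finger_force: 24.9
```

drive_tool(
  series=[
    [[0, 0, 0], [0, 0, -0.004], 190],
    [[0, 0, 0], [0, 0, -0.004], 150],
    [[0, 0, 0], [0, 0, -0.004], 110],
    [[0, 0, 0], [0, 0, -0.004], 90],
    [[0, 0, 0], [0, 0, -0.12], 90],
    [[0, 0, 0], [0, 0, -0.27], 90],
    [[0, 0, 0], [0, 0, -0.4], 90],
    [[0, 0, 0], [0, 0, -0.4], 90],
  ],
)

```text
t: 12.28
eef_pos: [0.5719, -0.0464, 0.1932]
tcp_rot: [0.004, 0.8, 0.6, 0.003]
contact_force: [0.9, -0.1, -0.7]
width: 0.65
finger_force: 0.0
```

```bash
python3 - <<'E'
from h import *
s=sense();print(s["t"],s["eef_pos"],s["joint_pos"].round(2),s["width"]*88)
c=snap("side","s5");C=toc(cloud(c))*1000
for nm,x0,x1,z0,z1,yy in(("block top",20,100,64,76,20),("handle",-130,-60,116,140,45)):
    m=(C[...,0]>x0)&(C[...,0]<x1)&(C[...,2]>z0)&(C[...,2]<z1)&(abs(C[...,1])<yy);p=C[m]
    if len(p):print(nm,len(p),np.percentile(p[:,0],[2,50,98]).round(),np.percentile(p[:,1],[2,98]).round(),np.percentile(p[:,2],[5,50,95]).round())
p=O-.103*cx
mv([*p,.19],-106.3);mv([*p,.107],-106.3)
E
```

```text
12.275 [ 0.57192968 -0.04639662  0.19324107] [-0.29  0.22  1.66  0.    1.25 -0.  ] 57.17611009460798
block top 270 [34. 60. 98.] [-16.  18.] [66. 70. 73.]
handle 237 [-111. -107.  -99.] [-37.  36.] [121. 129. 132.]
[np.float64(0.5245913289811589), np.float64(-0.19935994507344426), 0.19] turn [0.0012, -0.0012, 0.5003] shift [-0.4001, -0.002, 0.0004]
[np.float64(0.5245913289811589), np.float64(-0.19935994507344426), 0.107] turn [0.0012, -0.0012, 0.5003] shift [-0.4001, -0.003, 0.2079]
```

drive_tool(
  series=[
    [[0, 0, 0.05], [-0.1, 0, 0], 90],
    [[0, 0, 0.11], [-0.2, 0, 0], 90],
    [[0, 0, 0.17], [-0.3, 0, 0], 90],
    [[0, 0, 0.23], [-0.4, 0, 0], 90],
    [[0, 0, 0.29], [-0.4, 0, 0], 90],
    [[0, 0, 0.35], [-0.4, 0, 0], 90],
    [[0, 0, 0.41], [-0.4, 0, 0], 90],
    [[0, 0, 0.47], [-0.4, 0, 0], 90],
    [[0, 0, 0.5], [-0.4, 0, 0], 90],
    [[0, 0, 0.5], [-0.4, 0, 0], 90],
    [[0, 0, 0.5], [-0.4, 0, 0], 90],
  ],
)

```text
t: 13.7
eef_pos: [0.5235, -0.1989, 0.1867]
tcp_rot: [-0.0, 0.99, -0.14, -0.001]
contact_force: [-0.5, 0.0, -0.9]
width: 0.646
finger_force: 0.0
```

```bash
cat >> h.py <<'E'
def stat(f,show=()):
    s=sense();print("t",s["t"],"tcp clamp mm",(toc(s["eef_pos"])*1000).round(1),"F clamp",np.round([s["contact_force"][:2]@cx,s["contact_force"][:2]@cy,s["contact_force"][2]],1))
    c=load(f);X=toc(cloud(c))*1000
    for nm,x0,x1,z0,z1,yy in(("mid",0,175,62,78,20),("handle",-130,-50,120,135,38),("rod",150,220,25,60,20)):
        m=(X[...,0]>x0)&(X[...,0]<x1)&(X[...,2]>z0)&(X[...,2]<z1)&(abs(X[...,1])<yy);p=X[m]
        if len(p):
            h,e=np.histogram(p[:,0],bins=np.arange(x0,x1+1,4));print(nm,{int(k):int(n) for k,n in zip(e,h) if n})
E
python3 - <<'E'
from h import *
snap("top","t6");snap("side","s6",(200,160,330,290),4.5);stat("t6");stat("s6")
p=O-.103*cx;mv([*p,.107],-106.3)
E
```

```text
t 13.8 tcp clamp mm [-102.9    0.9  187.3] F clamp [ 0.1  0.1 -0.7]
mid {0: 22, 4: 22, 8: 14, 36: 12, 40: 18, 44: 20, 48: 19, 52: 18, 56: 19, 60: 20, 64: 19, 68: 20, 72: 19, 76: 20, 80: 16, 96: 19, 100: 22, 104: 4, 120: 5, 124: 20, 128: 23, 132: 22, 136: 21, 140: 8}
handle {-110: 7, -106: 18, -102: 16, -98: 22}
t 13.8 tcp clamp mm [-102.9    0.9  187.3] F clamp [ 0.1  0.1 -0.7]
mid {0: 25, 4: 12, 32: 22, 36: 30, 40: 15, 44: 17, 48: 20, 52: 19, 56: 17, 60: 16, 64: 15, 68: 13, 72: 20, 76: 16, 80: 2, 88: 3, 92: 41, 96: 20, 100: 9, 116: 5, 120: 46, 124: 20, 128: 19, 132: 11, 136: 9}
handle {-114: 45, -110: 95, -106: 57, -102: 30}
[np.float64(0.5245913289811589), np.float64(-0.19935994507344426), 0.107] turn [-0.0001, 0.0003, 0.0007] shift [0.0023, 0.0003, 0.2007]
```

View pics/s6.png

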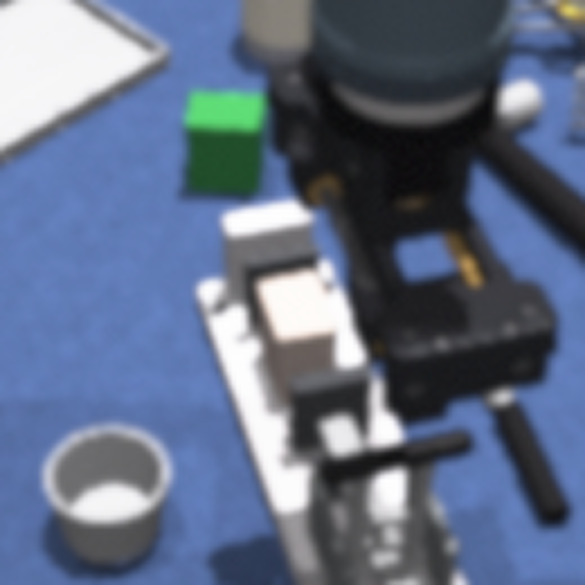

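The side crop shows the block upright and aligned between pad and jaw, its top at (300,300). The trigger bar at (395,455) is under the open gripper. I'll descend and pinch the bar.

drive_tool(
  series=[
    [[0, 0, 0], [0.002, 0, 0.08], 90],
    [[0, 0, 0], [0.002, 0, 0.15], 90],
    [[0, 0, 0], [0.002, 0, 0.2], 90],
    [[0, 0, 0], [0.002, 0, 0.2], 90],
    [[0, 0, 0], [0.002, 0, 0.2], 160],
    [[0, 0, 0], [0.002, 0, 0.2], 240],
    [[0, 0, 0], [0.002, 0, 0.2], 240],
    [[0, 0, 0], [0.002, 0, 0.2], 240],
    [[0, 0, 0], [0.002, 0, 0.2], 240],
  ],
  force=12,
)

```text
t: 14.92
eef_pos: [0.5249, -0.1998, 0.1082]
tcp_rot: [0.0, 0.99, -0.141, 0.0]
contact_force: [-1.1, -2.0, 0.5]
width: 0.149
finger_force: 12.0
```

```bash
python3 - <<'E'
from h import *
s=sense();snap("top","t7");stat("t7");print(s["width"]*88)
p=O-.067*cx;mv([*p,.1075],-106.3)
E
```

```text
t 14.975 tcp clamp mm [-103.3   -0.4  108.2] F clamp [-1.8  0.8  2. ]
mid {0: 23, 4: 22, 8: 13, 36: 12, 40: 18, 44: 20, 48: 19, 52: 18, 56: 20, 60: 19, 64: 19, 68: 20, 72: 19, 76: 20, 80: 16, 96: 20, 100: 21, 104: 4, 120: 5, 124: 22, 128: 24, 132: 18, 136: 24, 140: 8}
handle {-110: 3, -106: 9, -102: 13, -98: 9}
13.082376910157542
[np.float64(0.5346953305023072), np.float64(-0.16480695456233752), 0.1075] turn [0.0002, -0.0001, 0.0003] shift [-0.0009, -0.0908, 0.0017]
```

drive_tool(
  series=[
    [[0, 0, 0], [0, -0.02, -0.002], 240],
    [[0, 0, 0], [0, -0.04, -0.004], 240],
    [[0, 0, 0], [0, -0.06, -0.003], 240],
    [[0, 0, 0], [0, -0.077, -0.001], 240],
    [[0, 0, 0], [0, -0.087, 0], 240],
    [[0, 0, 0], [0, -0.087, 0], 240],
  ],
  force=15,
)

```text
t: 15.72
eef_pos: [0.5351, -0.1658, 0.1082]
tcp_rot: [0.0, 0.99, -0.141, 0.001]
contact_force: [1.5, -2.7, 4.2]
width: 0.147
finger_force: 15.0
```

```bash
python3 - <<'E'
from h import *
snap("top","t8");stat("t8")
E
```

```text
t 15.775 tcp clamp mm [-68.   -0.7 108.2] F clamp [-2.  -2.3  2.9]
mid {24: 1, 36: 12, 40: 18, 44: 20, 48: 19, 52: 17, 56: 19, 60: 20, 64: 20, 68: 19, 72: 19, 76: 20, 80: 16, 96: 20, 100: 22, 104: 3, 120: 5, 124: 23, 128: 22, 132: 21, 136: 20, 140: 9}
handle {-74: 4, -70: 13, -66: 9, -62: 12}
```

drive_tool(
  series=[
    [[0, 0, 0], [0, 0.02, -0.002], 240],
    [[0, 0, 0], [0, 0.04, -0.004], 240],
    [[0, 0, 0], [0, 0.06, -0.003], 240],
    [[0, 0, 0], [0, 0.077, -0.001], 240],
    [[0, 0, 0], [0, 0.087, 0], 240],
    [[0, 0, 0], [0, 0.087, 0], 240],
    [[0, 0, 0], [0, 0.067, -0.002], 240],
    [[0, 0, 0], [0, 0.047, -0.004], 240],
    [[0, 0, 0], [0, 0.033, -0.003], 240],
    [[0, 0, 0], [0, 0.022, -0.001], 240],
    [[0, 0, 0], [0, 0.022, -0.001], 240],
  ],
)

```text
t: 17.15
eef_pos: [0.5322, -0.1737, 0.1087]
tcp_rot: [-0.0, 0.99, -0.141, -0.0]
contact_force: [-0.8, -2.3, 5.7]
width: 0.145
finger_force: 15.1
```

```bash
python3 - <<'E'
from h import *
snap("top","t9");stat("t9")
E
```

```text
t 17.2 tcp clamp mm [-7.640e+01 -1.000e-01  1.087e+02] F clamp [-3.1  1.6  5.7]
mid {20: 1, 24: 22, 28: 23, 32: 21, 44: 10, 48: 19, 52: 17, 56: 19, 60: 19, 64: 18, 68: 18, 72: 19, 76: 20, 80: 18, 84: 18, 88: 18, 96: 20, 100: 22, 104: 4, 120: 8, 124: 23, 128: 21, 132: 20, 136: 19, 140: 10}
handle {-82: 6, -78: 11, -74: 11, -70: 10}
```

drive_tool(
  series=[
    [[0, 0, 0], [0, -0.01, 0.001], 240],
    [[0, 0, 0], [0, -0.022, 0.001], 240],
    [[0, 0, 0], [0, -0.022, 0.001], 240],
  ],
)

```text
t: 17.58
eef_pos: [0.5346, -0.1656, 0.1078]
tcp_rot: [0.0, 0.99, -0.141, -0.0]
contact_force: [-0.9, -3.9, 2.3]
width: 0.149
finger_force: 15.1
```

```bash
cat >> h.py <<'E'
def blk(f):
    """block and pad centroids (clamp x, mm) by colour on a top picture"""
    c=load(f);X=toc(cloud(c))*1000;g=c["img"].mean(-1)
    m=(X[...,2]>62)&(X[...,2]<80)&(abs(X[...,1])<22)&(X[...,0]>14)&(X[...,0]<116)
    b=m&(g>150);d=m&(g<110)&(X[...,0]>85)
    print(f,"block",b.sum(),X[b][:,0].mean().round(1),X[b][:,1].mean().round(1),np.percentile(X[b][:,0],[3,97]).round(1),"pad",d.sum(),X[d][:,0].mean().round(1))
    k=(X[...,2]>20)&(X[...,2]<62)&(abs(X[...,1])<12)&(X[...,0]>143)&(X[...,0]<200)
    if k.sum():print("  rod",k.sum(),X[k][:,0].max().round(1))
E
python3 - <<'E'
from h import *
snap("top","t10");stat("t10")
for f in("t6","t8","t9","t10"):blk(f)
E
```

```text
t 17.625 tcp clamp mm [-6.780e+01 -1.000e-01  1.078e+02] F clamp [-4.2 -0.4  1.9]
mid {28: 19, 32: 22, 36: 23, 40: 3, 48: 7, 52: 16, 56: 19, 60: 19, 64: 20, 68: 17, 72: 19, 76: 20, 80: 16, 84: 20, 88: 19, 92: 17, 96: 23, 100: 21, 104: 4, 120: 6, 124: 23, 128: 21, 132: 22, 136: 20, 140: 9}
handle {-74: 5, -70: 11, -66: 11, -62: 11}
t6 block 233 63.2 2.6 [ 39.2 103. ] pad 8 97.3
t8 block 234 63.1 2.7 [ 39.  102.9] pad 7 97.2
t9 block 255 67.3 2.0 [ 32.4 102.9] pad 8 97.3
t10 block 263 73.4 2.1 [ 38.2 102.8] pad 1 97.3
```

drive_tool(
  series=[
    [[0, 0, 0], [0, 0.02, -0.002], 240],
    [[0, 0, 0], [0, 0.04, -0.004], 240],
    [[0, 0, 0], [0, 0.06, -0.003], 240],
    [[0, 0, 0], [0, 0.077, -0.001], 240],
    [[0, 0, 0], [0, 0.087, 0], 240],
    [[0, 0, 0], [0, 0.087, 0], 240],
  ],
)

```text
t: 18.38
eef_pos: [0.5243, -0.1996, 0.1076]
tcp_rot: [-0.0, 0.99, -0.142, -0.001]
contact_force: [0.1, 0.6, -0.3]
width: 0.151
finger_force: 15.0
```

```bash
cat >> h.py <<'E'
def gaps(f):
    c=load(f);X=toc(cloud(c))*1000
    m=(X[...,2]>60)&(X[...,2]<80)&(abs(X[...,1])<15)&(X[...,0]>-5)&(X[...,0]<150)
    x=np.sort(X[m][:,0]);j=np.where(np.diff(x)>4)[0];S=np.split(x,j+1)
    print(f,[(len(s),*np.percentile(s,[3,50,97]).round(1).tolist()) for s in S if len(s)>5])
    k=(X[...,2]>20)&(X[...,2]<60)&(abs(X[...,1])<12)&(X[...,0]>140)&(X[...,0]<200)
    if k.sum()>2:print("  rod",k.sum(),X[k][:,0].max().round(1),X[k][:,2].mean().round(0))
E
python3 - <<'E'
from h import *
snap("top","t11")
for f in("t6","t9","t10","t11"):gaps(f)
E
```

```text
t6 [(53, -1.1, 4.6, 10.1), (185, 38.8, 60.6, 81.8), (35, 96.7, 100.1, 104.5), (74, 123.8, 132.1, 140.9)]
t9 [(52, 24.2, 29.7, 35.4), (180, 47.2, 68.8, 90.4), (35, 96.8, 100.2, 104.4), (75, 123.7, 131.8, 140.9)]
t10 [(49, 29.1, 34.7, 40.1), (213, 52.3, 78.0, 102.9), (73, 123.9, 132.2, 140.8)]
t11 [(49, 29.1, 34.7, 40.1), (213, 52.3, 78.0, 103.1), (75, 123.8, 131.6, 140.8)]
```

drive_tool(
  series=[
    [[0, 0, 0], [0, -0.02, -0.002], 240],
    [[0, 0, 0], [0, -0.035, -0.004], 240],
    [[0, 0, 0], [0, -0.044, -0.004], 240],
    [[0, 0, 0], [0, -0.05, -0.004], 240],
    [[0, 0, 0], [0, -0.05, -0.004], 240],
  ],
)

```text
t: 19.05
eef_pos: [0.5302, -0.1803, 0.11]
tcp_rot: [0.001, 0.99, -0.141, -0.0]
contact_force: [-5.8, -3.1, 2.9]
width: 0.15
finger_force: 15.0
```

```bash
python3 - <<'E'
from h import *
snap("top","t12");gaps("t12");stat("t12")
E
```

```text
t12 [(50, 34.2, 39.6, 45.0), (212, 57.6, 83.1, 107.8), (75, 123.7, 131.6, 140.8)]
  rod 4 146.0 49.0
t 19.1 tcp clamp mm [-83.1   0.  110. ] F clamp [-5.6  4.1  2.7]
mid {32: 13, 36: 23, 40: 21, 44: 9, 52: 1, 56: 19, 60: 19, 64: 20, 68: 17, 72: 19, 76: 19, 80: 16, 84: 19, 88: 19, 92: 19, 96: 17, 100: 23, 104: 23, 108: 6, 120: 5, 124: 23, 128: 22, 132: 22, 136: 20, 140: 9}
handle {-90: 3, -86: 10, -82: 11, -78: 11, -74: 1}
```

drive_tool(
  series=[
    [[0, 0, 0], [0, -0.006, 0.001], 240],
    [[0, 0, 0], [0, -0.012, 0.001], 240],
    [[0, 0, 0], [0, -0.018, 0.001], 240],
    [[0, 0, 0], [0, -0.018, 0.001], 240],
    [[0, 0, 0], [0, -0.018, 0.001], 240],
  ],
)

```text
t: 19.73
eef_pos: [0.5322, -0.1739, 0.1098]
tcp_rot: [0.001, 0.99, -0.141, -0.0]
contact_force: [-5.1, -5.3, 4.2]
width: 0.154
finger_force: 15.0
```

```bash
python3 - <<'E'
from h import *
snap("top","t13",(150,190,400,300),3.2);gaps("t13");stat("t13");snap("side","s13",(120,120,340,290),3.6)
W=cloud(load("t13"));print("plug",rect(W,np.array([.475,.276]),.03,.05,.075))
E
```

```text
t13 [(50, 36.7, 42.4, 47.7), (214, 60.1, 85.6, 110.3), (74, 124.0, 132.2, 141.0)]
  rod 7 149.0 47.0
t 19.775 tcp clamp mm [-76.4  -0.2 109.8] F clamp [-5.9  4.9  3.5]
mid {36: 20, 40: 22, 44: 22, 48: 2, 56: 8, 60: 19, 64: 19, 68: 18, 72: 19, 76: 20, 80: 18, 84: 18, 88: 20, 92: 19, 96: 18, 100: 20, 104: 23, 108: 20, 112: 1, 120: 5, 124: 21, 128: 23, 132: 24, 136: 20, 140: 8}
handle {-82: 6, -78: 10, -74: 11, -70: 11}
plug (142, array([4.715e+02, 2.761e+02, 3.230e+01, 3.450e+01, 3.000e-01, 5.760e+01,
       4.715e+02, 2.758e+02]))
```

View pics/s13.png

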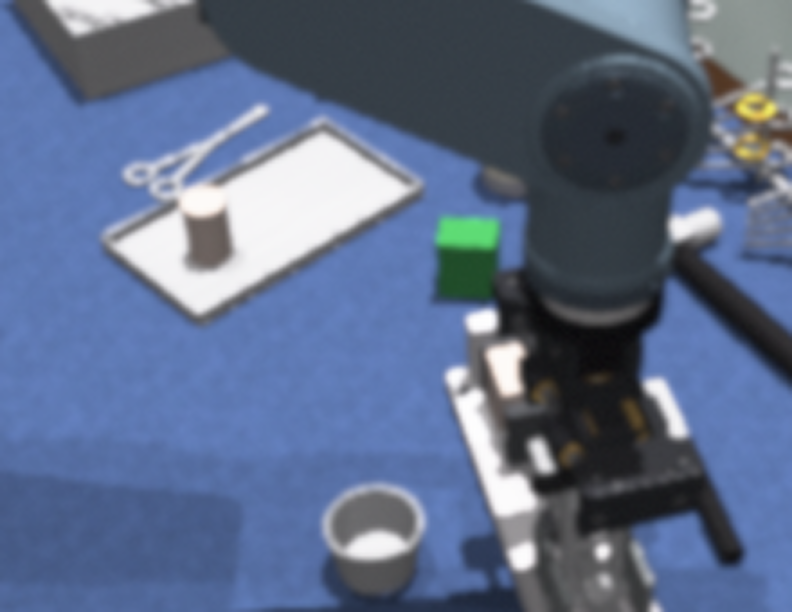

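View pics/t13.png

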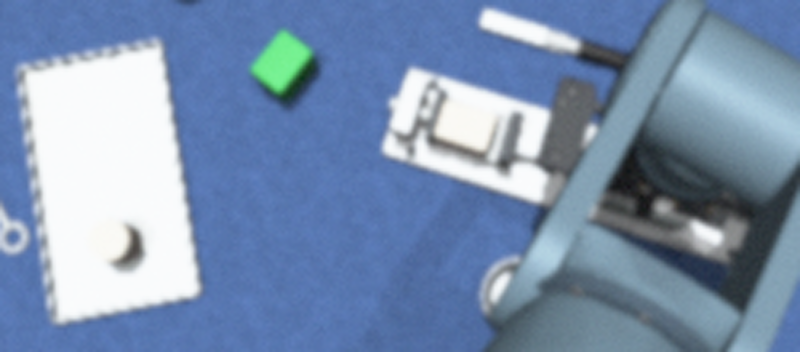

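The top crop shows the block centred and pressed between pad and jaw at (465,127). The rod is out at (393,103), and the plug is upright in the tray at (118,242). The pad is in about 7.3 mm, so I'll push slightly more and then hold.

drive_tool(
  series=[
    [[0, 0, 0], [0, -0.003, 0], 240],
    [[0, 0, 0], [0, -0.003, 0], 240],
    [[0, 0, 0], [0, -0.003, 0], 240],
    [[0, 0, 0], [0, -0.003, 0], 240],
  ],
)

```text
t: 20.32
eef_pos: [0.5325, -0.1729, 0.1098]
tcp_rot: [0.001, 0.99, -0.141, -0.0]
contact_force: [-5.8, -4.2, 3.3]
width: 0.148
finger_force: 15.0
```

```bash
python3 - <<'E'
from h import *
snap("top","t14");gaps("t14");snap("top","t15");gaps("t15")
print(finish_job())
E
```

```text
t14 [(52, 37.3, 42.6, 48.3), (216, 60.1, 85.6, 110.9), (74, 123.8, 131.9, 141.0)]
  rod 9 149.6 45.0
t15 [(49, 37.3, 42.7, 48.3), (214, 60.1, 85.8, 110.8), (73, 123.9, 132.5, 140.7)]
  rod 9 149.3 46.0
the job is handed in; nothing more can be done
None
```

The job is handed in at about 20 s: the plug stands upright in the tray, the block is clamped between jaw and pad with the pad about 7.7 mm in (half of 16 mm, measured by camera to about 1 mm), and the arm is still holding the trigger.

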